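# Hold a test tile through the slot of the blow-off box

### The arm

A 6-joint arm with a two-finger parallel gripper is mounted at the origin on a cart in front of the work surface, level with it; the furniture and walls round the work are solid. World frame = base frame: x ahead of the robot, y to its left, z up, the work surface at z = 0. Lengths are in mm, angles in degrees, forces in N, time in s.
With the tool pointing down it reaches from about 425 to 1125 mm from the base axis. Payload 14.9 kg.
Tool frame: the origin (TCP) lies at the very end of the fingers, on their centre line; the grasp point (between the pads) lies 19 mm behind it; z points along the fingers, y is the line along which they close (so a half turn about z gives the same grasp; the last joint's range is limited). The gripper opens to 91 mm and grips with 3 to 60 N. Pads are 32 mm wide; open, the fingers measure 118 mm over their backs; the gripper's body (76 mm by 178 mm) begins 60 mm behind the grasp point.
Start: joints at [-79.085, 21.709, 99.362, -0, 58.929, -1.908], TCP at [155.35, -682.557, 184.832] pointing down, gripper open.
Joint ranges: [-158.91, 158.91], [-42.39, 125.64], [0.06, 152.35], [-60.88, 240.88], [17.5, 164.5], [-176.32, 176.32]. Speed limits (degrees/s): [108.29, 108.29, 136.94, 180, 180, 180].

### API

Orientations are given as [roll, pitch, yaw] about the fixed x, y, z axes, in that order (R = Rz(yaw) Ry(pitch) Rx(roll)).
In Python, from bench import ctrl, snapshot, get_calibration, recognise, masks_of, spot_point gives the robot as it stands.
- The arm moves only by the tool move_arm, never from a script. Its argument "targets" is a list of rows, each a list of 3 entries, a list of its own where there are three numbers: the closure, from 0 (fully open) to 1 (shut), then the shift along the world's x, y, z each as a share of 15 cm, from -1 to 1, then the turn about the world's z as a share of 90 degrees, from -1 to 1. A call has 1 to 20 rows; each row is the pose to reach, as a shift and turn from the pose commanded when the call began; what a row does not reach only later rows make up. A row lasts 1/8 s, in which the tool goes at most 62.5 mm and 10.7 degrees, less where a joint would pass 70% of its speed; a pose out of reach is approached as far as the arm can. A call with a number of a shift or a turn outside -1 to 1 is refused whole. A call with a gripper value outside its range is refused whole. The fingers move at their own pace and stop on an object; the grip force is fixed at half the most. Time passes only in rows, so rows that repeat a pose let the fingers close. It gives the time, the measured TCP pose, the force, the opening and the grip force at its end, in the units of the state.
- ctrl.get_obs(): the state, without advancing time (a new reading comes with each control period).
- snapshot(name): name is "side" or "top"; returns the picture (480x640x3 uint8, red, green, blue); there is no depth.
- get_calibration(name): a dict with "intrinsics" (3x3 intrinsics, pixels), "T" (4x4, takes a point from camera to world coordinates). Camera axes: x right, y down, z forward; pixel columns grow to the right and rows downward; lengths in mm; the calibration is good to about 2 mm. A picture is of the moment at which its call begins. get_calibration takes no time and is no camera call.
- ctrl.finish_job(): hands the job in; it is judged then, once.
Trained networks look in the newest picture that a camera, given by its name, has taken for a name from the list of things; names that differ only in an ending like _2 or _b are one class to them, and where a whole thing is asked for, a point or a joint stands for the part that bears it (a point fixed in the world has none). Each returns a list of dicts, best first, with "p" (0 to 1); they miss things now and then, are a little off and sometimes report something else, mostly with a low value. They report only what shows in the picture. A call takes as long as a camera call.
- recognise(camera, thing): "rect" ([left, top, right, bottom] in pixels, round what is visible of it).
- masks_of(camera, thing): "mask" (480x640 bool, what is visible of it) and "rect" ([left, top, right, bottom] in pixels, round what is visible of it).
- spot_point(camera, thing): "pixel" ([column, row] in pixels: a listed point, or the origin of a listed thing).
The state is a dict: "clock": time; "joint_pos": joint angles; "dq": joint speeds; "effort": joint torques, N m; "tool_pos": TCP position; "ee_rot": TCP orientation; "wrist_force": force on the tool from outside, world axes, zero at the start; "torque": the same for the moment, N m; "width": finger opening in mm; "gripper_force": force on a finger pad.
Only numpy, scipy, OpenCV 4.12 (cv2) and the standard library are available. Lean on these libraries where they do the work, as an engineer would, in place of code of your own. Each camera call takes 0.05 s, during which the arm holds its last target. There are 200 camera calls.

### The job

Blow the dust off the narrow test tile: first slide the shutter on the lid of the grey blow-off box fully open, then lift the narrower of the two tiles out of the wooden rack and pass its lower end down through the slot in the lid. Finish while still holding the tile upright and steady in the slot, with about 40 mm of it below the top of the lid, hanging from the gripper and neither resting on anything nor pressed hard against the slot; do not let go. Leave the wider tile in the rack and do not disturb the tape roll, the small bottle or the round cutter.

Things in the scene. Friction and masses are not known exactly. Their poses are not given: they have to be found in the camera images.
- blow_box: Blow-off box, fixed: grey metal, 110 x 200 x 100 mm (x, y, height), clear front at -x, flat aluminium lid with its top 100 mm above the table. Closed but for the slot in the lid; inner floor 5 mm above the table, nothing in the way below the slot. Origin at the centre of its underside, z up, y along its length. Two rails 6 mm high run along y on the lid at x = +-35 mm.
- slot (a point): Centre of the slot at the top of the lid, axes as the box. The slot goes through the 11 mm lid, is 12 mm along x and 44 mm along y (2 mm more than the narrow tile each way); its mouth has a sloping lead-in all round, 4 mm wide and 7 mm deep, below which the walls are straight for 4 mm. The slot lies at y = -50 mm from the box centre and is covered by the shutter when that is closed.
- shutter (a joint): Sliding steel shutter (plate 58 x 90 mm, 2.5 mm thick, its top 103 mm above the table) that lies on the lid; value in m: 0 = closed over the slot, 0.07 = fully open against its stop. It opens by moving along the box's +y, slides with about 1.5 N and stays where it is left.
- shutter_grip (a point): Centre of the black upright grip on the shutter, 14 mm (box x) x 24 mm (box y) x 34 mm high; this point is half-way up it, 120 mm above the table; the grip's foot stands on the shutter plate 17 mm lower. Axes as the box; it moves with the shutter.
- rack: Wooden tile rack, fixed to the table, 60 x 170 x 36 mm (x, y, height). Origin at the centre of its underside, z up. Two pockets 12.5 mm (x) x 64 mm (y), 24 mm deep, side by side at y = -42 and +42 mm, hold one tile each; either tile may be in either pocket.
- narrow_tile: The narrow fired-clay test tile, a flat plain rectangle 10 mm thick (own x) x 42 mm wide (own y) x 110 mm tall (own z, up), about 90 g. Stands upright in the rack, its faces along the rack's length, its lower 24 mm in the pocket. Origin at the centre of its lower end.
- narrow_tile_center (a point): Centre of the narrow tile, 55 mm above its lower end; axes as the tile.
- narrow_tile_foot (a point): Centre of the lower end face of the narrow tile; axes as the tile.
- wide_tile_center (a point): Centre of the wide tile, same clay, 10 x 60 x 110 mm, standing in the other pocket of the rack; too wide for the slot. Stays where it is.
- tape_roll: Roll of masking tape, 96 mm across, 24 mm high, flat on the table; origin at the centre of its underside. Leave alone.
- oxide_bottle: Small brown bottle, 38 mm across, 76 mm high; origin at the centre of its underside. Leave alone.
- round_cutter: Round metal cutter ring, 66 mm across, 35 mm high; origin at the centre of its underside. Leave alone.

How it is judged:
By the outcome, as a careful person would: the job done as asked, in the order asked, and still so for the second after the job is handed in, while the arm keeps its last pose, push and grip.
It also fails if it takes over 58 s, if anything falls off the work surface, if the arm or the gripper's body presses on something with over 40 N, if the wrist force passes 120 N, or if a joint passes its speed limit or range.

## Working session

There is one attempt and no reset: what is moved stays moved. The work goes in short steps, Python scripts to look and compute and a tool call to move; the robot and the scene stay as the last step left them, time stands still between calls to the robot, and variables do not carry over. Pictures are saved under pics/ and viewed, at most 10 in all, crops included, and the job is handed in when it is done.

Besides the shell and the picture viewer there is one more tool, called as name([rows], argument=value, ...), one row to a line, values as JSON. move_arm: Moves the arm, as the interface text tells. Shift numbers are shares of 15 cm and turn numbers shares of 90 degrees, none past 1 either way. Its arguments: {"type":"object","properties":{"targets":{"type":"array","items":{"type":"array"}}},"required":["targets"]}

```bash
mkdir -p pics
cat > h.py <<'E'
import numpy as np, cv2
from bench import ctrl, snapshot, get_calibration, recognise, masks_of, spot_point
def proj(cam,P):
    c=get_calibration(cam);T=np.linalg.inv(np.array(c["T"]));K=np.array(c["intrinsics"])
    p=T[:3,:3]@np.array(P,float)+T[:3,3];p=K@p;return p[:2]/p[2]
def ray(cam,px):
    c=get_calibration(cam);T=np.array(c["T"]);K=np.array(c["intrinsics"])
    return T[:3,3],T[:3,:3]@np.linalg.inv(K)@np.array([px[0],px[1],1.])
def at_z(cam,px,z):
    o,d=ray(cam,px);return o+d*(z-o[2])/d[2]
def tri(p1,p2):
    o1,d1=ray("top",p1);o2,d2=ray("side",p2)
    d1=d1/np.linalg.norm(d1);d2=d2/np.linalg.norm(d2)
    s=np.linalg.lstsq(np.c_[d1,-d2],o2-o1,rcond=None)[0]
    a=o1+s[0]*d1;b=o2+s[1]*d2;return (a+b)/2,np.linalg.norm(a-b)
def save(im,n): cv2.imwrite("pics/"+n,cv2.cvtColor(im,cv2.COLOR_RGB2BGR))
E
python3 - <<'E'
from h import *
np.set_printoptions(precision=1,suppress=True)
for c in("top","side"):
    save(snapshot(c),c+"0.png");print(c,np.array(get_calibration(c)["T"]),get_calibration(c)["intrinsics"])
    for t in["slot","shutter_grip","rack","blow_box","narrow_tile_center","narrow_tile_foot","wide_tile_center"]:
        r=spot_point(c,t);print(t,[(np.round(q["pixel"],1),round(q["p"],2)) for q in r[:2]])
    for t in["narrow_tile","wide_tile_center"]:
        print(t,[(np.round(q["rect"],1),round(q["p"],2)) for q in recognise(c,t)[:2]])
print(ctrl.get_obs())
E
```

```text
top [[  -0.    -1.     0.1  409.7]
 [  -1.     0.     0.   -57.9]
 [  -0.    -0.1   -1.  1299. ]
 [   0.     0.     0.     1. ]] [[533.6   0.  324.8]
 [  0.  533.6 232. ]
 [  0.    0.    1. ]]
slot [(array([264.7, 242.7]), 0.76)]
shutter_grip [(array([242.1, 244.9]), 0.7)]
rack [(array([410.5, 284.7]), 0.77)]
blow_box [(array([433.2, 282.7]), 0.65), (array([405.6, 284.6]), 0.42)]
narrow_tile_center [(array([433.5, 282.7]), 0.57)]
narrow_tile_foot [(array([428. , 281.4]), 0.47)]
wide_tile_center [(array([397.5, 282.6]), 0.55)]
narrow_tile [(array([419. , 282.4, 444.9, 284.5]), 0.61)]
wide_tile_center [(array([273.1, 140.3, 296.1, 170.4]), 0.7), (array([380.8, 280.5, 413.9, 287.3]), 0.43)]
side [[   1.     0.    -0.1  620.4]
 [   0.1   -0.5    0.8 -974.6]
 [  -0.    -0.8   -0.5  703.7]
 [   0.     0.     0.     1. ]] [[443.3   0.  319.1]
 [  0.  443.3 242.7]
 [  0.    0.    1. ]]
slot [(array([312.6, 218.4]), 0.98), (array([379.2, 222.6]), 0.66)]
shutter_grip [(array([316.5, 200.5]), 0.79)]
rack [(array([261.3, 326.7]), 0.67), (array([255.2, 256.1]), 0.47)]
blow_box [(array([314.6, 237.7]), 0.64)]
narrow_tile_center [(array([254.4, 322.4]), 0.62)]
narrow_tile_foot [(array([258.2, 332.7]), 0.71)]
wide_tile_center [(array([261.5, 296.2]), 0.84), (array([255.9, 337.8]), 0.75)]
narrow_tile [(array([250.4, 297.8, 257.7, 340. ]), 0.81)]
wide_tile_center [(array([255.5, 268.5, 270.6, 317.8]), 0.93)]
{'clock': 1.0, 'joint_pos': array([-79.1,  21.7,  99.4,  -0. ,  58.9,  -1.9]), 'dq': array([ 0. ,  0.1, -0.1, -0. , -0. ,  0.1]), 'effort': array([ -0. , -76.4, -43.5,   0.1,   0. ,  -0. ]), 'tool_pos': array([ 155.4, -682.6,  184.9]), 'ee_rot': array([180. ,   0. ,  12.8]), 'wrist_force': array([0.1, 0.2, 0.4]), 'torque': array([ 0., -0., -0.]), 'gripper_force': 0.0, 'width': 91.08549579173743}
```

View pics/top0.png

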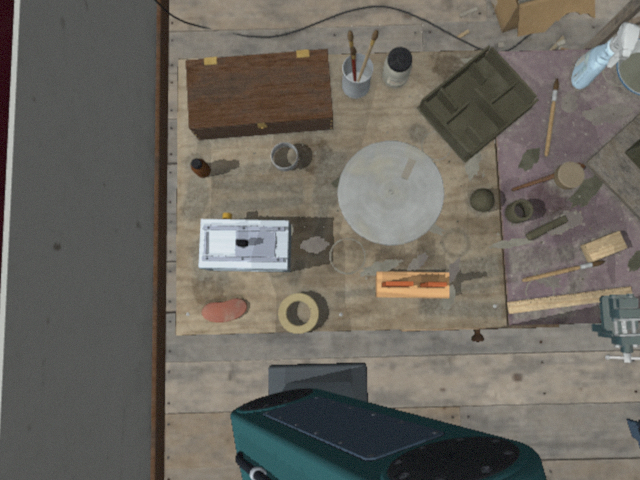

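View pics/side0.png

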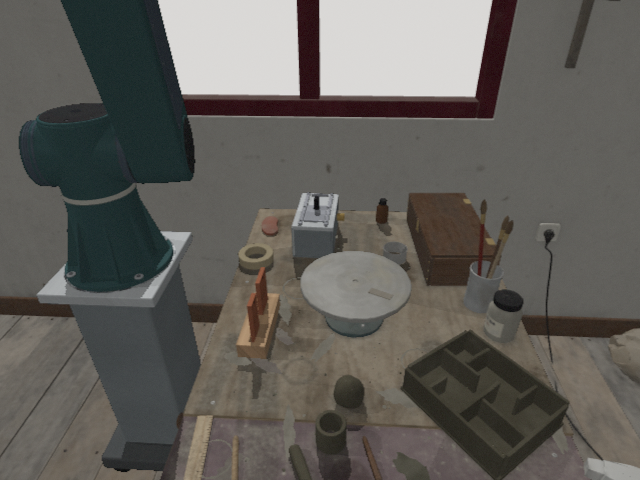

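The top view shows the box at (244,244) with its grip at (242,243), and the rack at (413,285) with the narrow tile apparently at the right (-y). The side view shows the tiles at (253,317) and (262,293), and the grip at (317,202). Next I'll measure positions and yaw.

Run:
```python
from h import *
np.set_printoptions(precision=1,suppress=True)
im={c:snapshot(c) for c in("top","side")}
sp={}
for t in["slot","shutter_grip","narrow_tile_center","wide_tile_center","rack"]:
    a=spot_point("top",t);b=spot_point("side",t)
    for q in a[:2]:
        for r in b[:2]: print(t,q["p"],r["p"],tri(q["pixel"],r["pixel"]))
for t,z in(("blow_box",100),("rack",36),("shutter_grip",103),("narrow_tile",110),("wide_tile_center",110)):
    for q in masks_of("top",t)[:2]:
        ys,xs=np.nonzero(q["mask"])
        P=np.array([at_z("top",p,z)[:2] for p in np.c_[xs,ys]],np.float32)
        print(t,round(q["p"],2),q["rect"],cv2.minAreaRect(P))
for t in("narrow_tile","wide_tile_center"):
    for q in masks_of("side",t)[:2]: print(t,q["p"],q["rect"],q["mask"].sum())
a=cv2.resize(im["top"][210:310,190:300],None,fx=4,fy=4,interpolation=2)
b=cv2.resize(im["top"][255:315,365:465],None,fx=4,fy=4,interpolation=2)
o=np.zeros((400,840,3),np.uint8);o[:400,:440]=a;o[:240,440:840]=b
save(o[:,:800],"crop.png")
b=cv2.resize(im["side"][180:370,225:355],None,fx=3,fy=3,interpolation=2);save(b,"crops.png")
```

```text
slot 0.88 0.88 (array([531.7,  88.4, 103.5]), np.float64(10.14490014478515))
shutter_grip 0.57 0.8 (array([530.9, 129.6, 132. ]), np.float64(2.559636901272336))
narrow_tile_center 0.61 0.83 (array([ 431.2, -285.9,   63.8]), np.float64(5.9440689480244435))
narrow_tile_center 0.59 0.83 (array([ 431.4, -294.3,   71.1]), np.float64(1.855521806790546))
wide_tile_center 0.61 0.72 (array([ 437.3, -203.1,   60.5]), np.float64(4.498671392254627))
rack 0.7 0.68 (array([ 435.6, -246.7,    5.6]), np.float64(4.290779275947015))Traceback (most recent call last):
  File "<stdin>", line 12, in <module>
  File "h.py", line 10, in at_z
    o,d=ray(cam,px);return o+d*(z-o[2])/d[2]
        ~~~^^^^^^^^
  File "h.py", line 7, in ray
    c=get_calibration(cam);T=np.array(c["T"]);K=np.array(c["intrinsics"])
ValueError: time passes only in moves, steps and waits
```

```bash
sed -i 's/^def proj/from functools import lru_cache\nget_calibration=lru_cache(get_calibration)\ndef proj/' h.py
python3 - <<'E'
from h import *
np.set_printoptions(precision=1,suppress=True)
im={c:snapshot(c) for c in("top","side")}
for t,z in(("blow_box",100),("rack",36),("shutter_grip",103),("narrow_tile",110),("wide_tile_center",110)):
    for q in masks_of("top",t)[:2]:
        ys,xs=np.nonzero(q["mask"])
        P=np.array([at_z("top",p,z)[:2] for p in np.c_[xs,ys]],np.float32)
        print(t,round(q["p"],2),q["rect"],cv2.minAreaRect(P))
for t in("narrow_tile","wide_tile_center"):
    for q in masks_of("side",t)[:2]: print(t,q["p"],q["rect"],q["mask"].sum())
a=cv2.resize(im["top"][210:310,190:290],None,fx=4,fy=4,interpolation=2)
b=cv2.resize(im["top"][255:315,365:465],None,fx=4,fy=4,interpolation=2)
c=cv2.resize(im["side"][185:235,285:355],None,fx=5,fy=5,interpolation=2)
o=np.zeros((590,800,3),np.uint8);o[:400,:400]=a;o[:240,400:800]=b;o[250:500,410:760]=c
save(o,"crop.png")
print(ctrl.get_obs()["clock"])
E
```

```text
blow_box 0.98 [197.2, 209.8, 289.3, 273.2] ((542.06689453125, 134.0529022216797), (207.94371032714844, 136.55108642578125), 87.01004791259766)
rack 0.98 [372.9, 270.8, 448.1, 301.0] ((437.95953369140625, -249.2466583251953), (169.4736328125, 60.98639678955078), 87.84785461425781)
shutter_grip 0.87 [237.3, 232.0, 275.1, 260.9] ((537.2731323242188, 112.38351440429688), (90.62520599365234, 58.96477127075195), 88.43639373779297)
shutter_grip 0.39 [190.6, 156.0, 209.4, 178.0] ((716.2892456054688, 236.42031860351562), (51.91337585449219, 34.05612564086914), 43.624568939208984)
narrow_tile 0.59 [419.4, 279.1, 444.1, 286.4] ((435.61419677734375, -284.315185546875), (57.58903884887695, 11.02281379699707), 88.50615692138672)
wide_tile_center 0.7 [379.5, 278.3, 412.3, 288.5] ((437.720703125, -203.6732635498047), (68.65693664550781, 11.030454635620117), 88.4999771118164)
wide_tile_center 0.47 [236.9, 231.0, 274.1, 257.7] ((535.092041015625, 110.27206420898438), (90.40923309326172, 59.28452682495117), 86.83647155761719)
narrow_tile 0.88 [249.5, 296.7, 258.3, 338.9] 397
wide_tile_center 0.83 [254.8, 267.0, 269.5, 318.1] 438
wide_tile_center 0.67 [292.3, 192.4, 346.3, 259.0] 2729
2.1
```

View pics/crop.png

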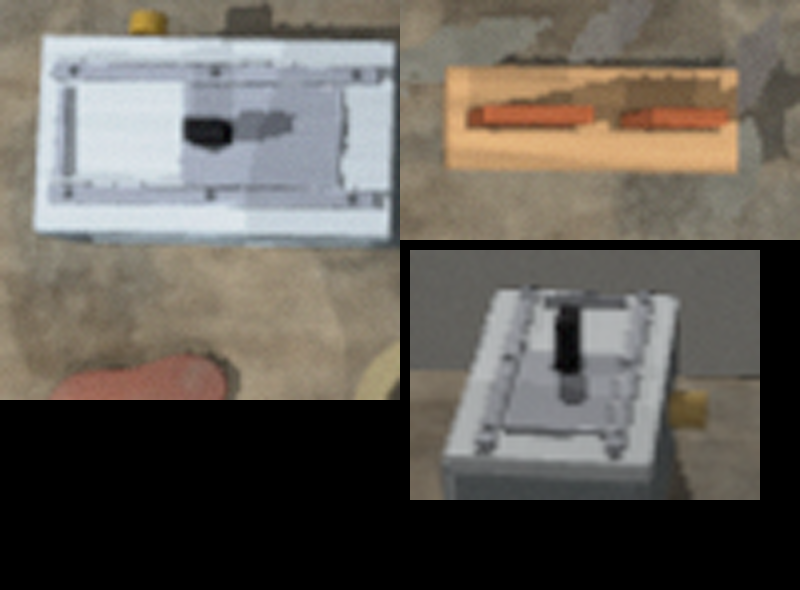

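The narrow tile is in the -y (right) pocket, top-crop (675,118). The grip is at the crop's (208,131), and the lid corners are visible. Now I'll compute targets.

Run:
```python
from h import *
np.set_printoptions(precision=1,suppress=True)
T=lambda u,v,z,ox=190,oy=210:at_z("top",((u-1.5)/4+ox,(v-1.5)/4+oy),z)[:2]
C=[T(42,37,100),T(395,42,100),T(393,243,100),T(35,232,100)];print("lid",C,np.mean(C,0),cv2.minAreaRect(np.array(C,np.float32)))
print("grip top (dark blob)",T(208,133,120))
R=[T(445,67,36,265,255),T(738,68,36,265,255),T(738,172,36,265,255),T(446,168,36,265,255)]
print("rack",R,np.mean(R,0),cv2.minAreaRect(np.array(R,np.float32)))
# tile top ends (top face) narrow: left 620, right 730
for n,u0,u1 in(("narrow",622,730),("wide",468,594)):
  print(n,"top face corners far/near",T(u0,118,122,265,255),T(u1,118,122,265,255))
```

```text
lid [array([596.1, 235.3]), array([587.6,  34.3]), array([473.6,  37.4]), array([485.2, 239. ])] [535.6 136.5] ((534.8522338867188, 136.37234497070312), (202.8594207763672, 114.02680206298828), 87.60474395751953)
grip top (dark blob) [536.4 137.7]
rack [array([ 469.2, -165.3]), array([ 464.1, -337.7]), array([ 403.3, -334.4]), array([ 410.1, -163.7])] [ 436.7 -250.3] ((436.2411193847656, -250.62081909179688), (172.47161865234375, 60.83219909667969), 88.2926254272461)
narrow top face corners far/near [ 434.7 -253.8] [ 433.2 -312.8]
wide top face corners far/near [ 436.9 -169.6] [ 435.1 -238.5]
```

move_arm([
  [0,[0.4,0.5,0.3],0.2],
  [0,[0.8,1,0.3],0.4],
  [0,[1,1,0.3],0.6],
  [0,[1,1,0.3],0.84],
])

```text
clock: 2.6
tool_pos: [307.2, -530.9, 230.5]
ee_rot: [180.0, 0.0, 56.2]
wrist_force: [-0.3, 0.1, -0.1]
width: 91.4
gripper_force: 0.0
```

move_arm([
  [0,[0.4,0.4,0],0.12],
  [0,[0.8,0.8,0],0.24],
  [0,[1,1,0],0.35],
  [0,[1,1,0],0.35],
])

```text
clock: 3.1
tool_pos: [457.2, -380.3, 230.0]
ee_rot: [180.0, 0.0, 87.6]
wrist_force: [-1.2, -1.1, -0.8]
width: 91.5
gripper_force: 0.0
```

move_arm([
  [0,[0.2,0.4,0],0],
  [0,[0.4,0.8,0],0],
  [0,[0.5,1,0],0],
])

```text
clock: 3.48
tool_pos: [531.2, -230.3, 230.0]
ee_rot: [180.0, 0.0, 87.3]
wrist_force: [0.0, -0.7, 0.0]
width: 91.3
gripper_force: 0.0
```

move_arm([
  [0,[0,0.4,0],0],
  [0,[0,0.8,0],0],
  [0,[0,1,0],0],
])

```text
clock: 3.85
tool_pos: [530.1, -80.1, 230.0]
ee_rot: [180.0, -0.0, 87.4]
wrist_force: [0.5, -0.5, -0.8]
width: 91.2
gripper_force: 0.0
```

move_arm([
  [0,[0,0.4,0],0],
  [0,[0,0.8,0],0],
  [0,[0,1,0],0],
  [0,[0,1,0],0],
])

```text
clock: 4.35
tool_pos: [530.2, 69.1, 229.9]
ee_rot: [180.0, -0.0, 87.4]
wrist_force: [-0.8, 0.2, 0.3]
width: 91.0
gripper_force: 0.0
```

move_arm([
  [0,[0.035,0.3,0],0.007],
  [0,[0.035,0.453,0],0.007],
  [0,[0.035,0.453,-0.3],0.007],
  [0,[0.035,0.453,-0.4],0.007],
  [0,[0.035,0.453,-0.4],0.007],
])

```text
clock: 4.97
tool_pos: [535.2, 134.6, 169.3]
ee_rot: [-179.9, 0.0, 87.9]
wrist_force: [1.5, -0.4, 0.5]
width: 91.0
gripper_force: 0.0
```

Run:
```python
from h import *
im={c:snapshot(c) for c in("top","side")}
P=ctrl.get_obs()["tool_pos"];print(P)
q=proj("side",P);print(q, proj("side",[535.5,137,137]),spot_point("side","shutter_grip"))
c=cv2.resize(im["side"][130:270,240:390],None,fx=4,fy=4,interpolation=2)
cv2.circle(c,(int((q[0]-240)*4),int((q[1]-130)*4)),3,(255,0,0),-1)
save(c,"g1.png")
```

```text
[536.36134333 135.0080924  170.95254941]
[316.16911178 186.82552109] [316.06535386 197.50861949] [{'pixel': [314.0, 202.1], 'p': 0.73}, {'pixel': [315.7, 239.9], 'p': 0.45}]
```

View pics/g1.png

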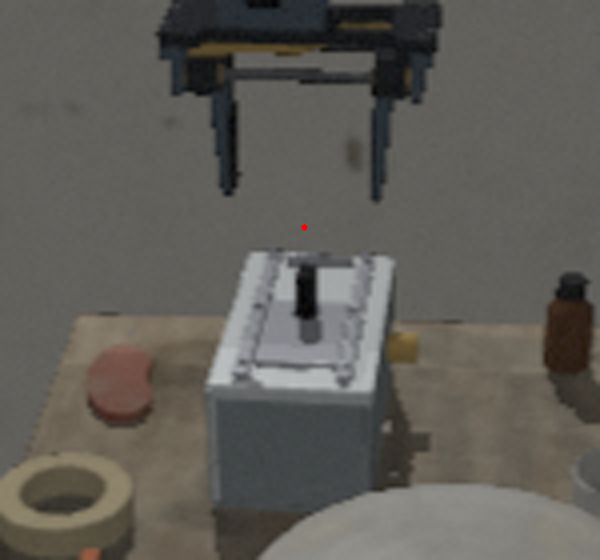

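The side view shows the fingers straddling the grip laterally, with fingertips at about (228,195) and (377,200). My projected TCP lies at (304,227), which is lower by about 8 raw pixels. I'll check this discrepancy in the top view.

Run:
```python
from h import *
np.set_printoptions(precision=1,suppress=True)
im={c:snapshot(c) for c in("top","side")}
P=ctrl.get_obs()["tool_pos"];print(P,ctrl.get_obs()["joint_pos"])
print("side foot/top of grip",proj("side",[535.5,137,103]),proj("side",[535.5,137,137]))
for s in(-52,52): print(proj("side",P+[s,0,0]))
c=im["top"].copy()
for z in (0,79,250):
  q=proj("top",P+[0,0,z]);print(z,q);cv2.circle(c,(int(q[0]),int(q[1])),1,(255,0,0),-1)
a=cv2.resize(c[150:300,170:330],None,fx=3,fy=3,interpolation=2)
s=cv2.resize(im["side"][40:240,260:370],None,fx=2.25,fy=2.25,interpolation=2)
o=np.zeros((450,730,3),np.uint8);o[:,:480]=a;o[:450,480:480+s.shape[1]]=s
save(o,"t2.png")
```

```text
[536.4 135.3 171.1] [ 11.7   9.5 117.    0.   53.4  13.8]
side foot/top of grip [316.2 208.2] [316.1 197.5]
[297.4 186.4]
[335.  187.1]
0 [238.8 240.4]
79 [231.9 236.2]
250 [213.  224.4]
```

View pics/t2.png

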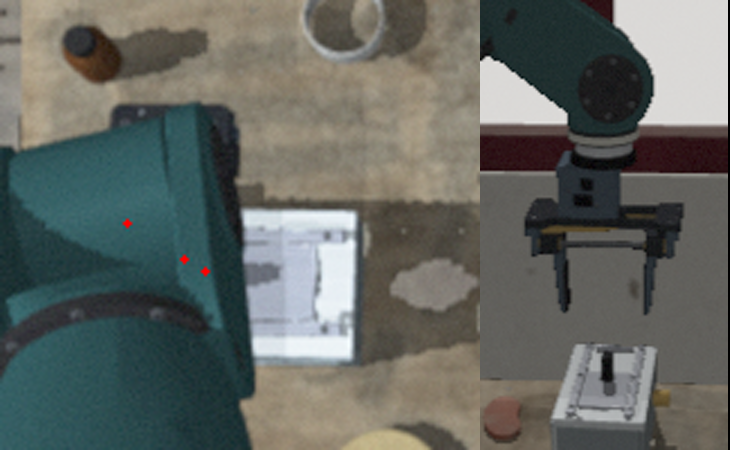

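In the top view the gripper's lateral position matches the prediction, so the offset is vertical only (about 25 mm). The fingers may reach further as they close, so I'll close partway in free air and measure.

move_arm([
  [0.7,[0,0,0],0],
  [0.7,[0,0,0],0],
  [0.7,[0,0,0],0],
  [0.7,[0,0,0],0],
  [0.7,[0,0,0],0],
  [0.7,[0,0,0],0],
])

```text
clock: 5.98
tool_pos: [535.6, 135.4, 169.8]
ee_rot: [-180.0, -0.0, 87.9]
wrist_force: [0.4, 0.5, -0.4]
width: 33.8
gripper_force: 0.0
```

Run:
```python
from h import *
a=snapshot("side");P=ctrl.get_obs()["tool_pos"];q=proj("side",P);print(P,q,ctrl.get_obs()["width"])
c=cv2.resize(a[130:230,270:360],None,fx=5,fy=5,interpolation=2)
cv2.circle(c,(int((q[0]-270)*5),int((q[1]-130)*5)),2,(255,0,0),-1)
save(c,"g2.png")
```

```text
[535.57508206 135.39090733 169.79401568] [315.9001992  187.14081428] 30.03481683445018
```

View pics/g2.png

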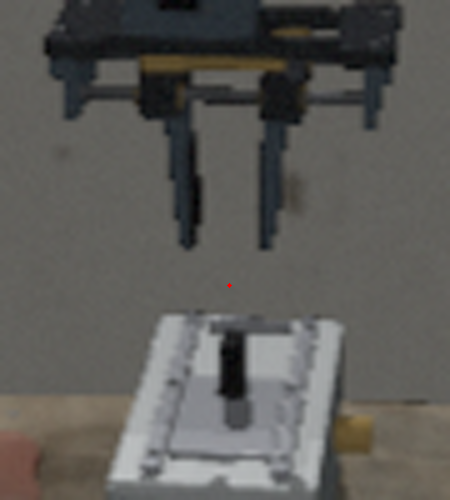

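The offset isn't caused by finger closing: tips at crop (225,247) against the projected (229,285). The visible tips look about 24 mm above the reported TCP. I'll descend in stages and check against the image and the wrist force.

move_arm([
  [0.5,[0,0.01,-0.15],0],
  [0.5,[0,0.01,-0.3],0],
  [0.5,[0,0.01,-0.3],0],
  [0.5,[0,0.01,-0.3],0],
])

```text
clock: 6.52
tool_pos: [536.0, 137.0, 125.6]
ee_rot: [180.0, -0.0, 87.9]
wrist_force: [0.2, -1.1, 0.5]
width: 45.3
gripper_force: 0.0
```

Run:
```python
from h import *
a=snapshot("side");P=ctrl.get_obs()["tool_pos"];q=proj("side",P);print(P,q,ctrl.get_obs()["width"],ctrl.get_obs()["wrist_force"])
c=cv2.resize(a[140:230,280:350],None,fx=6,fy=6,interpolation=2)
cv2.circle(c,(int((q[0]-280)*6),int((q[1]-140)*6)),2,(255,0,0),-1)
save(c,"g3.png")
```

```text
[536.18580325 137.02925304 125.79151265] [316.35947285 201.07021787] 45.4352783233735 [ 0.47081149 -0.65070962 -0.75015914]
```

View pics/g3.png

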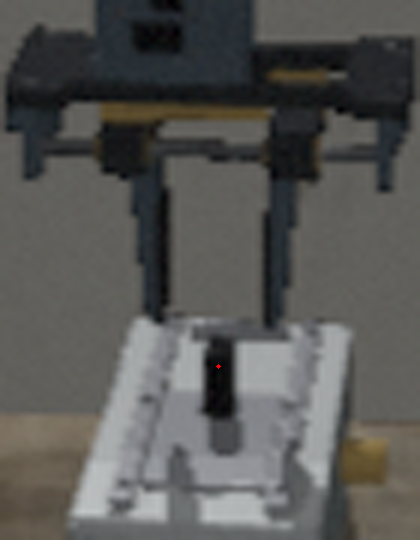

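Run:
```python
from h import *
for p in((309.7,214.2),(329.3,215.8)): print(at_z("side",p,103))
print("grip shadow end",at_z("side",(225/6+280,454/6+140),103),"foot front",at_z("side",(214/6+280,414/6+140),103))
print("tips", at_z("side",(155/6+280,193.8),125),at_z("side",(155/6+280,193.8),149))
print("lid far/near corners",at_z("side",(130/6+280,320/6+140),100),at_z("side",(75/6+280,515/6+140),100))
```

```text
[519.81177018 101.18002356 103.        ]
[574.67041667  94.71385926 103.        ]
grip shadow end [542.05028987  93.90724649 103.        ] foot front [534.26493168 132.19780312 103.        ]
tips [502.27680867 182.81661029 125.        ] [507.17458968 134.81497466 149.        ]
lid far/near corners [484.21052961 235.39546737 100.        ] [478.51923198  40.63415681 100.        ]
```

The finger shadows also suggest the tips are higher than reported. A decisive test is to close here: a width of about 14 means the TCP reading is right, and about 0 means the tips are above the grip.

move_arm([
  [1,[0,0,0],0],
  [1,[0,0,0],0],
  [1,[0,0,0],0],
  [1,[0,0,0],0],
  [1,[0,0,0],0],
  [1,[0,0,0],0],
  [1,[0,0,0],0],
])

```text
clock: 7.45
tool_pos: [535.6, 136.9, 124.8]
ee_rot: [-180.0, -0.0, 87.9]
wrist_force: [-0.7, 0.6, -0.2]
width: 0.5
gripper_force: 0.0
```

Confirmed: the true tip height is above the reading. I'll reopen and go lower.

move_arm([
  [0.5,[0,0,0],0],
  [0.5,[0,0,0],0],
  [0.5,[0,0,0],0],
  [0.5,[0,0,-0.08],0],
  [0.5,[0,0,-0.15],0],
  [0.5,[0,0,-0.2],0],
  [0.5,[0,0,-0.2],0],
])

```text
clock: 8.32
tool_pos: [535.1, 136.8, 93.9]
ee_rot: [-179.9, 0.0, 87.9]
wrist_force: [0.9, -0.8, 1.1]
width: 45.5
gripper_force: 0.0
```

Run:
```python
from h import *
a=snapshot("side");P=ctrl.get_obs()["tool_pos"];q=proj("side",P+[0,0,24]);print(P,q,ctrl.get_obs()["width"],ctrl.get_obs()["wrist_force"])
c=cv2.resize(a[140:230,280:350],None,fx=6,fy=6,interpolation=2)
cv2.circle(c,(int((q[0]-280)*6),int((q[1]-140)*6)),2,(255,0,0),-1)
save(c,"g4.png")
```

```text
[535.43791017 136.85638924  94.46529305] [316.12367898 203.40205696] 45.25876560632955 [ 0.47150388  0.45727501 -0.40382506]
```

View pics/g4.png

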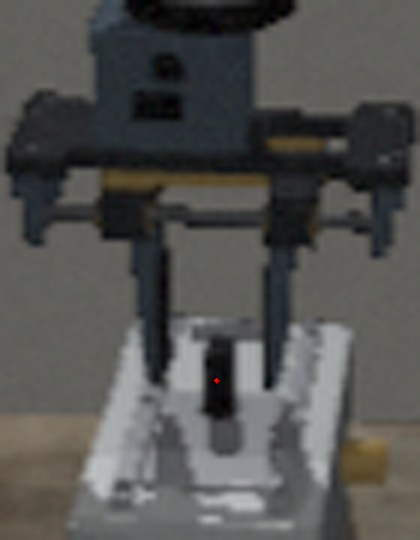

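The tips are at about crop (157,385)/(270,385), alongside the grip and matching a +24 mm height correction. Now I'll close and slide.

move_arm([
  [0.5,[0,0,-0.025],0],
  [1,[0,0,-0.025],0],
  [1,[0,0,-0.025],0],
  [1,[0,0,-0.025],0],
  [1,[0,0,-0.025],0],
  [1,[0,0,-0.025],0],
])

```text
clock: 9.12
tool_pos: [536.5, 136.9, 91.3]
ee_rot: [179.9, -0.0, 87.9]
wrist_force: [5.9, -0.9, -5.2]
width: 13.9
gripper_force: 30.0
```

move_arm([
  [1,[0.002,0.08,0],0],
  [1,[0.005,0.16,0],0],
  [1,[0.008,0.24,0],0],
  [1,[0.01,0.32,0],0],
  [1,[0.012,0.38,0],0],
  [1,[0.015,0.44,0],0],
  [1,[0.015,0.44,0],0],
])

```text
clock: 10.0
tool_pos: [539.5, 201.1, 91.2]
ee_rot: [179.8, 0.2, 88.0]
wrist_force: [13.6, -22.6, -6.0]
width: 14.1
gripper_force: 30.0
```

move_arm([
  [1,[0.01,0,0],0],
  [1,[0.02,0,0],0],
  [1,[0.02,0,0],0],
])

```text
clock: 10.38
tool_pos: [539.5, 201.0, 91.0]
ee_rot: [-179.8, 0.2, 87.9]
wrist_force: [-8.4, -18.7, 13.5]
width: 13.6
gripper_force: 30.0
```

move_arm([
  [1,[0,0.01,0],0],
  [1,[0,0.02,0],0],
  [1,[0,0.02,0],0],
])

```text
clock: 10.75
tool_pos: [539.4, 201.9, 90.9]
ee_rot: [-179.8, 0.4, 88.0]
wrist_force: [-5.0, -39.6, 15.4]
width: 13.8
gripper_force: 30.0
```

move_arm([
  [1,[-0.01,-0.02,0],0],
  [0.5,[-0.01,-0.02,0],0],
  [0.5,[-0.01,-0.02,0],0],
  [0.5,[-0.01,-0.02,0],0],
  [0.5,[-0.01,-0.02,0.3],0],
  [0.5,[-0.01,-0.02,0.6],0],
  [0.5,[-0.01,-0.5,0.6],0],
  [0,[-0.01,-1,0.6],0],
])

```text
clock: 11.75
tool_pos: [539.5, 77.1, 181.9]
ee_rot: [179.9, -0.0, 88.0]
wrist_force: [0.9, -0.3, 0.6]
width: 53.1
gripper_force: 0.0
```

move_arm([
  [0,[0,-0.4,0],0],
  [0,[0,-0.8,0],0],
  [0,[0,-1,0],0],
])

```text
clock: 12.12
tool_pos: [539.2, -74.5, 181.2]
ee_rot: [180.0, 0.0, 87.8]
wrist_force: [0.9, 0.7, 0.1]
width: 82.8
gripper_force: 0.0
```

Run:
```python
from h import *
np.set_printoptions(precision=1,suppress=True)
im={c:snapshot(c) for c in("top","side")}
for t in("slot","shutter_grip","narrow_tile_center"):
    a=spot_point("top",t);b=spot_point("side",t);print(t,a,b)
    if a and b: print(tri(a[0]["pixel"],b[0]["pixel"]))
    z=100 if t=="slot" else 120
    if t=="slot" or t=="shutter_grip":
        if a:print(at_z("top",a[0]["pixel"],z))
        if b:print(at_z("side",b[0]["pixel"],z))
a=cv2.resize(im["top"][210:280,190:300],None,fx=5,fy=5,interpolation=2)
s=cv2.resize(im["side"][185:245,285:355],None,fx=3.5,fy=3.5,interpolation=2)
o=np.zeros((350,800,3),np.uint8);o[:,:550]=a;o[:s.shape[0],550:550+s.shape[1]]=s
save(o,"b5.png")
```

```text
slot [{'pixel': [216.7, 243.0], 'p': 0.6}, {'pixel': [262.6, 246.6], 'p': 0.57}] [{'pixel': [312.6, 217.8], 'p': 0.69}]
(array([532.7, 208.9,  33.8]), np.float64(28.794085704859476))
[539.8 197.6 100. ]
[529.   86.6 100. ]
shutter_grip [{'pixel': [216.6, 242.3], 'p': 0.77}, {'pixel': [433.8, 283.8], 'p': 0.72}] [{'pixel': [318.6, 190.8], 'p': 0.7}]
(array([538.5, 191.2, 131.3]), np.float64(1.0967280814381213))
[539.2 193.5 120. ]
[537.4 214.4 120. ]
narrow_tile_center [{'pixel': [434.2, 285.5], 'p': 0.48}] [{'pixel': [249.5, 320.4], 'p': 0.83}]
(array([ 428.8, -295.5,   68.6]), np.float64(6.3091129616815875))
```

View pics/b5.png

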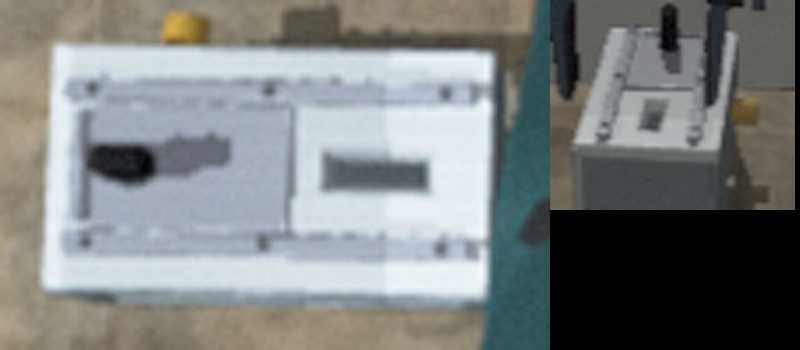

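The top view shows the shutter's edge at crop (90,165) against the end bar at (75–90), and the slot fully exposed, centred near crop (375,171). The push met a hard stop, so the shutter is open. Next is the tile.

move_arm([
  [0,[-0.3,-0.3,0],0],
  [0,[-0.5,-0.6,0],0],
  [0,[-0.698,-0.9,0],0.004],
  [0,[-0.698,-0.9,0],0.004],
])

```text
clock: 13.02
tool_pos: [433.4, -208.5, 181.2]
ee_rot: [180.0, 0.0, 88.1]
wrist_force: [0.3, 0.0, -0.2]
width: 91.0
gripper_force: 0.0
```

move_arm([
  [0,[0,-0.3,0],0],
  [0,[0,-0.55,0],0],
  [0,[0,-0.55,0],0],
])

```text
clock: 13.4
tool_pos: [435.5, -290.4, 181.1]
ee_rot: [180.0, 0.0, 88.2]
wrist_force: [-0.6, 0.5, 0.3]
width: 91.1
gripper_force: 0.0
```

Run:
```python
from h import *
np.set_printoptions(precision=1,suppress=True)
im={c:snapshot(c) for c in("top","side")}
o=ctrl.get_obs();P=o["tool_pos"];print(P,o["ee_rot"],o["joint_pos"],o["clock"])
T=lambda u,v,z=100:at_z("top",((u-2)/5+190,(v-2)/5+210),z)[:2]
print("slot",T(375.5,171),"ends",T(321,171),T(430,174))
C=[T(54,45),T(495,50),T(491,300),T(42,292)];print("lid",np.mean(C,0),[T(54,45),T(495,50),T(491,300),T(42,292)])
s=im["side"]
c=cv2.resize(s[220:360,200:310],None,fx=4,fy=4,interpolation=2)
for z in(0,24):
  q=proj("side",P+[0,0,z]);cv2.circle(c,(int((q[0]-200)*4),int((q[1]-220)*4)),2,(255,0,0),-1)
a=cv2.resize(im["top"][190:300,200:290],None,fx=4,fy=4,interpolation=2)
o=np.zeros((560,800,3),np.uint8);o[:,:440]=c;o[:440,440:800]=a
save(o,"r6.png")
```

```text
[ 435.  -288.6  180.8] [-180.    -0.    88.3] [-36.1   5.9 120.    0.   54.2 -34.4] 13.5
slot [535.   88.8] ends [535.7 113.5] [533.   64.2]
lid [536.3 136.5] [array([596.7, 234.7]), array([588.8,  33.8]), array([475.4,  37.6]), array([484.3, 239.8])]
```

View pics/r6.png

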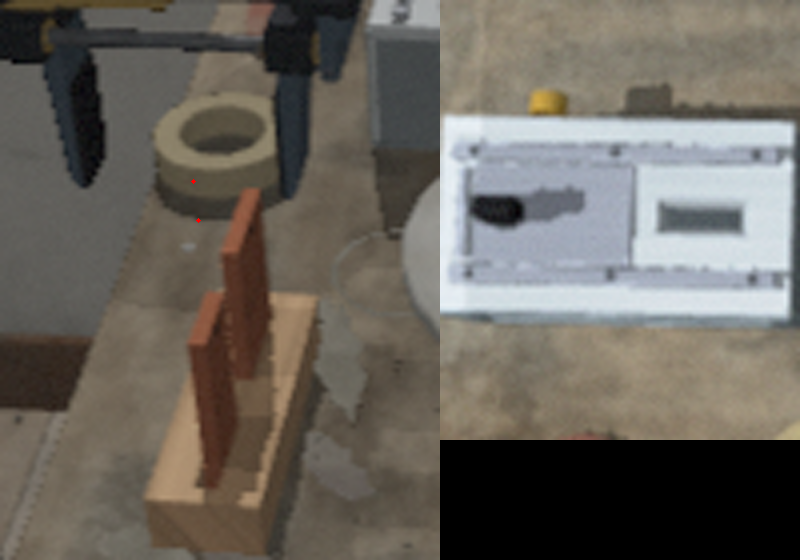

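The view shows the open fingers above the narrow (front) tile, with its top at crop (210,300) and the tips well clear. The slot is centred near (534,88). Descending and grasping.

move_arm([
  [0,[0,-0.01,-0.25],0],
  [0,[0,-0.01,-0.5],0],
  [0,[0,-0.01,-0.7],0],
  [0,[0,-0.01,-0.83],0],
  [0,[0,-0.01,-0.83],0],
])

```text
clock: 14.12
tool_pos: [434.2, -289.2, 55.5]
ee_rot: [-179.9, -0.1, 88.4]
wrist_force: [-0.8, -0.5, 0.6]
width: 91.1
gripper_force: 0.0
```

move_arm([
  [1,[0,0,0],0],
  [1,[0,0,0],0],
  [1,[0,0,0],0],
  [1,[0,0,0],0],
  [1,[0,0,0],0],
  [1,[0,0,0],0],
  [1,[0,0,0],0],
  [1,[0,0,0],0],
  [1,[0,0,0],0],
  [1,[0,0,0],0],
])

```text
clock: 15.38
tool_pos: [434.6, -291.1, 56.6]
ee_rot: [-180.0, -0.0, 88.3]
wrist_force: [0.2, 0.0, -1.5]
width: 10.2
gripper_force: 30.0
```

move_arm([
  [1,[0,0,0.1],0],
  [1,[0,0,0.3],0],
  [1,[0,0,0.6],0],
  [1,[0,0,0.9],0],
  [1,[0,0,0.95],0],
  [1,[0,0,0.95],0],
])

```text
clock: 16.12
tool_pos: [434.6, -291.1, 199.6]
ee_rot: [180.0, 0.0, 88.3]
wrist_force: [-0.0, -0.1, -2.3]
width: 9.9
gripper_force: 30.0
```

move_arm([
  [1,[0.25,0.25,0],0],
  [1,[0.5,0.5,0],0],
  [1,[0.67,0.75,0],0],
  [1,[0.67,1,0],0],
  [1,[0.67,1,0],0],
])

```text
clock: 16.75
tool_pos: [534.2, -138.9, 197.3]
ee_rot: [-179.8, -0.1, 88.4]
wrist_force: [0.3, 0.0, -1.1]
width: 10.0
gripper_force: 30.0
```

move_arm([
  [1,[0,0.25,0],0],
  [1,[0,0.5,0],0],
  [1,[0,0.75,0],0],
  [1,[0,1,0],0],
  [1,[0,1,0],0],
])

```text
clock: 17.38
tool_pos: [534.6, 9.9, 198.0]
ee_rot: [-179.9, 0.0, 88.4]
wrist_force: [0.5, 0.5, -0.6]
width: 10.3
gripper_force: 30.0
```

move_arm([
  [1,[0,0.25,0],-0.004],
  [1,[0,0.45,0],-0.008],
  [1,[0,0.53,0],-0.008],
  [1,[0,0.53,0],-0.008],
  [1,[0,0.53,0],-0.008],
])

```text
clock: 18.0
tool_pos: [535.1, 87.3, 198.9]
ee_rot: [-180.0, 0.0, 87.5]
wrist_force: [0.3, 0.8, -1.3]
width: 10.0
gripper_force: 30.0
```

Run:
```python
from h import *
np.set_printoptions(precision=1,suppress=True)
im={c:snapshot(c) for c in("top","side")}
o=ctrl.get_obs();P=o["tool_pos"];print(P,o["ee_rot"],o["wrist_force"],o["clock"],o["width"])
for t in("narrow_tile","narrow_tile_center"):
  for q in masks_of("side",t)[:2]:
    ys,xs=np.nonzero(q["mask"]);print(t,q["p"],q["rect"],len(xs))
for t in("narrow_tile_foot","slot"):
  print(t,spot_point("side",t)[:2],spot_point("top",t)[:2])
F=np.array([P[0],P[1],12+P[2]-55.9])
print("pred foot",proj("side",F),"edges",proj("side",F+[0,-21,0]),proj("side",F+[0,21,0]),"slot",proj("side",[534.3,88,100]))
```

```text
[535.2  87.5 199. ] [-180.     0.    87.5] [ 0.1  0.9 -1.3] 18.1 9.469432083975255
narrow_tile 0.61 [314.4, 162.6, 317.8, 201.7] 211
narrow_tile_center 0.72 [312.1, 160.7, 317.8, 201.8] 223
narrow_tile_foot [{'pixel': [315.5, 198.0], 'p': 0.56}] []
slot [{'pixel': [313.4, 217.7], 'p': 0.71}] [{'pixel': [264.9, 242.1], 'p': 0.96}]
pred foot [314.6 199.9] edges [314.  203.5] [315.1 196.3] slot [314.6 217.6]
```

move_arm([
  [1,[-0.005,0.004,-0.12],0],
  [1,[-0.005,0.004,-0.24],0],
  [1,[-0.005,0.004,-0.3],0],
  [1,[-0.005,0.004,-0.33],0],
  [1,[-0.005,0.004,-0.33],0],
])

```text
clock: 19.02
tool_pos: [534.4, 89.0, 149.4]
ee_rot: [-180.0, 0.0, 87.6]
wrist_force: [-0.1, -0.6, -0.3]
width: 9.6
gripper_force: 30.0
```

move_arm([
  [1,[0,0,-0.02],0],
  [1,[0,0,-0.04],0],
  [1,[0,0,-0.04],0],
])

```text
clock: 19.4
tool_pos: [534.3, 89.0, 143.5]
ee_rot: [-180.0, 0.0, 87.6]
wrist_force: [-0.6, 0.6, -1.7]
width: 10.2
gripper_force: 30.0
```

move_arm([
  [1,[0,0,-0.01],0],
  [1,[0,0,-0.02],0],
  [1,[0,0,-0.02],0],
])

```text
clock: 19.77
tool_pos: [534.3, 89.0, 140.4]
ee_rot: [-180.0, 0.0, 87.6]
wrist_force: [-0.7, -0.7, -0.1]
width: 9.9
gripper_force: 30.0
```

move_arm([
  [1,[0,0,-0.01],0],
  [1,[0,0,-0.02],0],
  [1,[0,0,-0.02],0],
])

```text
clock: 20.15
tool_pos: [534.3, 89.0, 137.4]
ee_rot: [-180.0, 0.0, 87.6]
wrist_force: [0.1, -1.1, -2.0]
width: 9.6
gripper_force: 30.0
```

move_arm([
  [1,[0,0,-0.01],0],
  [1,[0,0,-0.015],0],
  [1,[0,0,-0.015],0],
])

```text
clock: 20.52
tool_pos: [534.4, 89.0, 135.2]
ee_rot: [-180.0, 0.0, 87.6]
wrist_force: [0.9, -1.2, -2.3]
width: 9.8
gripper_force: 30.0
```

move_arm([
  [1,[0,0,-0.01],0],
  [1,[0,0,-0.02],0],
  [1,[0,0,-0.02],0],
])

```text
clock: 20.9
tool_pos: [534.3, 89.0, 132.2]
ee_rot: [-180.0, 0.0, 87.6]
wrist_force: [1.3, -1.0, -2.0]
width: 9.8
gripper_force: 30.0
```

move_arm([
  [1,[0,0,-0.01],0],
  [1,[0,0,-0.02],0],
  [1,[0,0,-0.02],0],
])

```text
clock: 21.28
tool_pos: [534.3, 89.0, 129.2]
ee_rot: [-180.0, 0.0, 87.6]
wrist_force: [0.6, -2.8, -2.0]
width: 9.8
gripper_force: 30.0
```

move_arm([
  [1,[0,-0.005,0],0],
  [1,[0,-0.005,-0.02],0],
  [1,[0,-0.005,-0.04],0],
  [1,[0,-0.005,-0.04],0],
])

```text
clock: 21.78
tool_pos: [534.2, 88.2, 123.0]
ee_rot: [-180.0, 0.0, 87.6]
wrist_force: [0.2, -0.6, -0.4]
width: 9.9
gripper_force: 30.0
```

move_arm([
  [1,[0,0,-0.03],0],
  [1,[0,0,-0.06],0],
  [1,[0,0,-0.06],0],
])

```text
clock: 22.15
tool_pos: [534.1, 88.2, 113.9]
ee_rot: [-180.0, 0.0, 87.6]
wrist_force: [0.5, 0.1, -1.4]
width: 9.6
gripper_force: 30.0
```

move_arm([
  [1,[0,0,-0.03],0],
  [1,[0,0,-0.066],0],
  [1,[0,0,-0.066],0],
  [1,[0,0,-0.066],0],
  [1,[0,0,-0.066],0],
  [1,[0,0,-0.066],0],
])

```text
clock: 22.9
tool_pos: [534.5, 88.3, 104.6]
ee_rot: [180.0, -0.0, 87.6]
wrist_force: [0.2, 0.3, -1.6]
width: 9.7
gripper_force: 30.0
```

Run:
```python
from h import *
np.set_printoptions(precision=1,suppress=True)
for c in("side","top"): snapshot(c)
o=ctrl.get_obs();print(o["tool_pos"],o["wrist_force"],o["torque"],o["width"],o["clock"])
for t in("narrow_tile","narrow_tile_center"): print(t,[(q["rect"],q["p"]) for q in recognise("side",t)[:2]])
print("pred top/lid entry",proj("side",[534.2,88,170]),proj("side",[534.2,67,100]),proj("side",[534.2,109,170]))
a=spot_point("side","shutter_grip")+spot_point("top","shutter_grip");print(a)
```

```text
[534.5  88.2 104.5] [ 0.3  0.1 -1.6] [-0.1 -0.1  0. ] 9.968589890925859 23.0
narrow_tile [([313.2, 198.3, 315.9, 219.4], 0.41)]
narrow_tile_center [([312.3, 195.9, 318.9, 220.3], 0.55)]
pred top/lid entry [314.1 194.8] [314.  221.4] [314.7 191.3]
[{'pixel': [318.6, 189.9], 'p': 0.72}]
```

Free-hanging, and both visual cues hint that the tile may sit about 3–4 mm high, so I'll lower it slightly and hold.

move_arm([
  [1,[0,0,-0.01],0],
  [1,[0,0,-0.018],0],
  [1,[0,0,-0.018],0],
  [1,[0,0,-0.018],0],
  [1,[0,0,-0.018],0],
  [1,[0,0,-0.018],0],
])

```text
clock: 23.95
tool_pos: [534.4, 88.2, 101.8]
ee_rot: [180.0, 0.0, 87.6]
wrist_force: [0.1, 0.3, -1.1]
width: 9.7
gripper_force: 30.0
```

Run:
```python
from h import *
o=ctrl.get_obs();print(o["tool_pos"],o["wrist_force"],o["torque"],o["dq"],o["width"])
if abs(o["wrist_force"]).max()<4: print(ctrl.finish_job())
```

```text
[534.42012356  88.23812709 101.75488678] [ 0.09250533  0.31689278 -1.10672102] [-0.02371705 -0.02197911  0.03020988] [ 0.00386676 -0.11002461 -0.02679803 -0.03398256  0.03526874 -0.08566039] 9.746780748188236
the job is handed in; nothing more can be done
None
```

The job is handed in: the shutter was pushed open to a hard stop, after about 65 mm of arm travel against the expected 70, and the narrow tile hangs from the gripper in the slot, an estimated 39–43 mm below the lid top, with only its own weight showing at the wrist.

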